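# Find the steel die by heft at the eyelet press

### The arm

A 6-joint arm with a two-finger parallel gripper is mounted at the origin on the work surface. World frame = base frame: x ahead of the robot, y to its left, z up, the work surface at z = 0. Lengths are in mm, angles in degrees, forces in N, time in s.
With the tool pointing down it reaches from about 300 to 750 mm from the base axis. Payload 8.5 kg.
Tool frame: the origin (TCP) lies midway between the tips of the shut fingers; the grasp point (between the pads) lies 19 mm behind it (arm.grasp_offset is the distance from the TCP to the grasp point, in mm); z points along the fingers, y is the line along which they close (so a half turn about z gives the same grasp; the last joint's range is limited). The gripper opens to 88 mm and grips with 3 to 60 N. Pads are 18 mm wide; open, the fingers measure 123 mm over their backs; the gripper's body (75 mm by 187 mm) begins 45 mm behind the grasp point.
Start: joints at [62.55, 21.807, 74.336, -0, 83.858, -12.336], TCP at [143.405, 530.957, 238.748] pointing down, gripper open.
Joint ranges: [-178.18, 178.18], [-50.72, 133.34], [12.68, 142.11], [-81.47, 261.47], [9.98, 163.14], [-165.26, 165.26]. Speed limits (degrees/s): [136.94, 136.94, 180, 180, 180, 180].

### API

Orientations are given as a 3x3 rotation matrix whose columns are the frame's x, y, z axes.
In Python, from station import readout, optics, arm gives the robot as it stands.
- The arm moves only by the tool servo_tool, never from a script. Its argument "commands" is a list of rows, each a list of 5 numbers: the closure, from -1 (fully open) to 1 (shut), then the shift along the tool's x, y, z in units of 30 mm (1.0 is 30 mm), then the turn about the tool's z in units of 6 degrees (1.0 is 6 degrees). A call has exactly 8 rows; each row is the pose to reach, as a shift and turn from the pose commanded when the call began, along the tool's axes at that moment; what a row does not reach only later rows make up. A row lasts 1/12 s, in which the tool goes at most 41.7 mm and 7.16 degrees, less where a joint would pass 70% of its speed; a pose out of reach is approached as far as the arm can. A call with a gripper value outside its range is refused whole. The fingers move at their own pace and stop on an object; "force" is the grip in N (left out, the last holds). Time passes only in rows, so rows that repeat a pose let the fingers close, or fill a call up. It gives the time, the measured TCP pose, the force, the opening and the grip force at its end, in the units of the state.
- readout.sense(): the state, without advancing time (a new reading comes with each control period).
- optics.read_camera(name): name is "side" or "top"; returns a dict with "img" (400x640x3 uint8, blue, green, red), "fx", "fy", "cx", "cy" (pixels), "world_to_cam" (4x4, takes a point from world to camera coordinates). Camera axes: x right, y down, z forward; pixel columns grow to the right and rows downward; lengths in mm; the calibration is good to about 2 mm. A picture is of the moment at which its call begins. There is no depth.
- arm.finish_job(): hands the job in; it is judged then, once.
The state is a dict: "t": time; "joint_pos": joint angles; "qvel": joint speeds; "joint_efforts": joint torques, N m; "tool_pos": TCP position; "tcp_rot": TCP orientation; "contact_force": force on the tool from outside, world axes, zero at the start; "torque": the same for the moment, N m; "opening": finger opening in mm; "grasp_force": force on a finger pad.
Only numpy, scipy, OpenCV 4.12 (cv2) and the standard library are available. Lean on these libraries where they do the work, as an engineer would, in place of code of your own. Each camera call takes 0.05 s, during which the arm holds its last target. There are 200 camera calls.

### The job

Two press dies look alike, but one is solid steel and the other aluminium. Push the spring knob of the die shoe right home and let it spring back, so that the die held inside comes out onto the apron; then lift the two dies clear one at a time to feel which is heavier, gently standing the lighter one back upright where you took it from. Finish with the heavier die gripped in the fingers, held still and upright over the middle of the wooden job tray, its underside about 17 cm above the bench, and keep holding it there; leave the hammer, tin, spool and rubber heel alone and do not tip a die over.

Things in the scene. Friction and masses are not known exactly. Their poses are not given: they have to be found in the camera images.
- die_shoe: Grey die shoe of the eyelet press, bolted to the bench. Origin: on the bench under the centre of its die bay; z up, +y the way the die comes out. Base plate 110 mm wide (x), 6 mm thick, y -50 to +104 mm. Bay 47 mm wide between jaws (outer faces x = +-35.5 mm), roofed by a steel plate with a 22 mm hole: roof top z = 54 mm, y -46 to +23 mm. The die in the bay starts centred on the origin.
- apron (a point): Point on the die shoe's open apron (flat, 6 mm above the bench, from the roof's edge at y = +23 mm to a 5 mm high end lip at y = +100 mm), 57 mm from the die shoe's origin along its +y: about here the ejected die's underside centre comes to stand.
- knockout (a joint): Travel (m) of the spring knock-out slide with the black knob, along the die shoe's +y: 0 at rest, 0.058 right home. The spring takes 3 N at the start and 7 N at the end, plus up to 5 N to slide the die; let go, it returns to 0 by itself and the die stays out.
- knob_face (a point): Centre of the outer end face of the black knock-out knob (30 mm diameter, 14 mm long), which moves with it; at rest 126 mm from the die shoe's origin along its -y, 24 mm above the bench. Push it along the die shoe's +y.
- die_p: One of two look-alike nickel-plated dies: upright cylinder, 44 mm diameter, 36 mm high, origin at the centre of its underside, z up. One is steel (0.38 to 0.46 kg), the other aluminium (0.13 to 0.17 kg). One stands in the die shoe's bay, the other on the board, both with the underside 6 mm above the bench; which is which varies.
- die_q: The other look-alike die, the same in shape, size and origin as die_p.
- board: White plastic punching board, 160 x 160 x 6 mm, fixed to the bench; origin at the centre of its underside. One die stands on it within 25 mm of its centre.
- tray: Wooden job tray, 170 x 170 mm, 24 mm high, 4 mm walls, fixed; origin at the centre of its underside. It lies on the other side of the die shoe from the board; board and tray may change sides.
- heel: Black rubber shoe heel lying in the tray, 62 x 61 x 22 mm, origin on its underside. Bystander.
- tack_tin: Round tin of tacks, 64 mm diameter, 50 mm high, on the bench beyond the work. Bystander.
- hammer: Hammer, 240 mm long, lying across the bench beyond the die shoe, about 30 mm high. Bystander.
- spool: Thread spool standing on the bench beyond the work, 48 mm diameter, 70 mm high. Bystander.
Things that resemble listed ones, but are neither listed nor needed, are in the scene too. Leave any purple look-alike of the tray alone. Several things have the shape of the board; the one meant has the colours described above.

How it is judged:
By the outcome, as a careful person would: the job done as asked, in the order asked, and still so for the second after the job is handed in, while the arm keeps its last pose, push and grip.
It also fails if it takes over 72 s, if anything falls off the work surface, if the arm or the gripper's body presses on something with over 40 N, if the wrist force passes 120 N, or if a joint passes its speed limit or range.

## Working session

There is one attempt and no reset: what is moved stays moved. The work goes in short steps, Python scripts to look and compute and a tool call to move; the robot and the scene stay as the last step left them, time stands still between calls to the robot, and variables do not carry over. Pictures are saved under pics/ and viewed, at most 10 in all, crops included, and the job is handed in when it is done.

Besides the shell and the picture viewer there is one more tool, called after "Call:" in YAML: its name, and indented under it one key for each argument. servo_tool: Moves the arm, as the interface text tells. Its arguments: {"type":"object","properties":{"commands":{"type":"array"},"force":{"type":"number"}},"required":["commands"]}

```bash
mkdir -p pics
cat > h.py <<'E'
import numpy as np, cv2
from station import readout, optics, arm
def pic(n,f):
    c=optics.read_camera(n); cv2.imwrite('pics/'+f,c['img']); return c
def pix2w(c,u,v,z):
    M=np.array(c['world_to_cam']); R,t=M[:3,:3],M[:3,3]
    o=-R.T@t; d=R.T@np.array([(u-c['cx'])/c['fx'],(v-c['cy'])/c['fy'],1])
    return o+d*(z-o[2])/d[2]
def w2pix(c,p):
    M=np.array(c['world_to_cam']); q=M[:3,:3]@np.array(p)+M[:3,3]
    return np.array([c['fx']*q[0]/q[2]+c['cx'],c['fy']*q[1]/q[2]+c['cy']])
E
python3 - <<'E'
from h import *
import pickle
for n in('top','side'):
    c=pic(n,n+'0.png'); pickle.dump(c,open(n+'0.pkl','wb')); print(n,c['fx'],np.round(c['world_to_cam'],2).tolist())
s=readout.sense(); print({k:np.round(v,3).tolist() for k,v in s.items()})
E
```

```text
top 487.81652203561674 [[0.01, -1.0, -0.0, 10.34], [-0.99, -0.0, -0.14, 456.64], [0.14, 0.0, -0.99, 1188.66], [0.0, 0.0, 0.0, 1.0]]
side 400.00723678092123 [[0.67, -0.75, 0.0, -305.76], [-0.45, -0.4, -0.8, 230.78], [0.6, 0.53, -0.6, 777.33], [0.0, 0.0, 0.0, 1.0]]
{'t': 0.1, 'joint_pos': [62.55, 21.837, 74.375, -0.0, 83.859, -12.337], 'qvel': [0.009, -0.085, -0.034, -0.105, -0.059, 0.067], 'joint_efforts': [0.004, -43.865, -22.491, 0.071, 0.034, -0.0], 'tool_pos': [143.302, 530.767, 238.231], 'tcp_rot': [[-0.965, 0.261, -0.001], [0.261, 0.965, -0.001], [0.0, -0.001, -1.0]], 'contact_force': [-0.052, -0.796, -0.29], 'torque': [-0.015, 0.011, -0.031], 'grasp_force': 0.0, 'opening': 88.326}
```

View pics/top0.png

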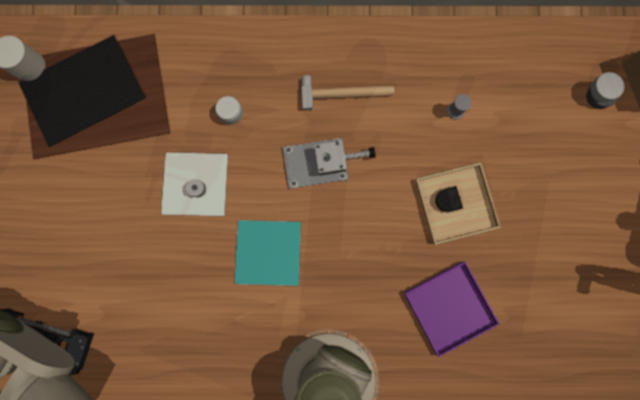

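View pics/side0.png

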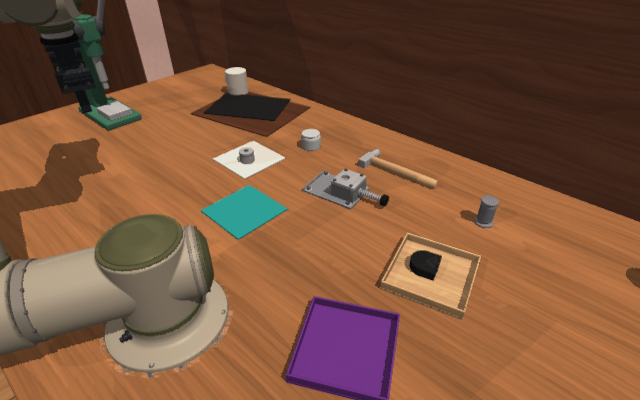

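The top view shows the white board at (195,184) with a die at (195,188), the shoe at about (320,162) with its knob at (372,153), and the wooden tray at (457,203). There are three board-shaped things: white (195,184), teal (268,253) and black (85,90). White fits the description. The wooden tray is the one meant, not the purple one at (450,308). An enlarged crop should confirm this.

Run:
```python
from h import *
import pickle
c=pickle.load(open('top0.pkl','rb'))
im=c['img'][120:230,155:395]; cv2.imwrite('pics/c1.png',cv2.resize(im,None,fx=3.3,fy=3.3,interpolation=cv2.INTER_CUBIC))
g=c['img']
for n,(u,v,z) in dict(knob=(372,153,24),board=(195,184,6),tray=(457,203,24),die=(195,187,42),hole=(327,157,54),tin=(229,105,50),spool=(460,103,70),hamhead=(307,92,30)).items(): print(n,pix2w(c,u,v,z).round(1))
```

```text
knob [ 563.4 -109.5   24. ]
board [484.2 343.4   6. ]
tray [ 436.2 -321.7   24. ]
die [470.8 333.2  42. ]
hole [546.    5.1  54. ]
tin [680.  253.8  50. ]
spool [ 681.  -324.8   70. ]
hamhead [722.3  57.5  30. ]
```

View pics/c1.png

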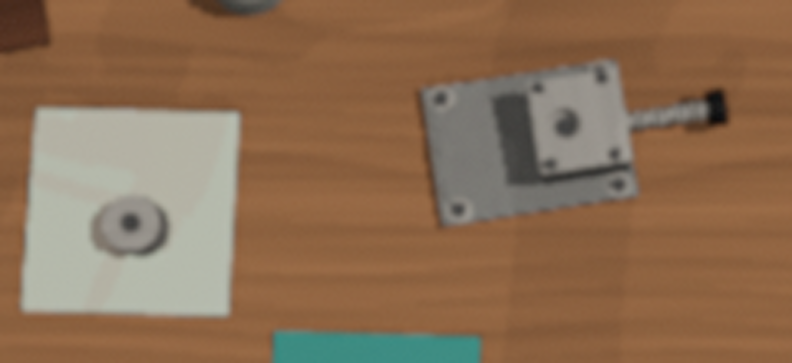

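The crop confirms the white board with its plated die, and shows the shoe's plate corners and the knob at crop (717,107). I'll fit the poses.

Run:
```python
from h import *
import pickle
c=pickle.load(open('top0.pkl','rb'))
f=lambda p,z:pix2w(c,(p[0]+.5)/3.3+155-.5,(p[1]+.5)/3.3+120-.5,z)
W=np.array([f(p,6)[:2] for p in[(421,90),(614,60),(637,195),(442,226)]])
L=np.array([(55,104),(55,-50),(-55,-50),(-55,104)],float)
# sanity x dir: shoe +y ~ world +y => +x ~ world +x (up in picture)
a=L-L.mean(0);b=W-W.mean(0)
th=np.arctan2((a[:,0]*b[:,1]-a[:,1]*b[:,0]).sum(),(a*b).sum())
R=np.array([[np.cos(th),-np.sin(th)],[np.sin(th),np.cos(th)]]); o=W.mean(0)-R@L.mean(0)
print('th',np.degrees(th),'o',o,'res',(W-(L@R.T+o)).round(1).tolist())
print('hole',f((567,123),54),'knobface meas',f((727,107),24),'pred',R@[0,-126]+o,'apron',R@[0,57]+o)
print('die',f((130,221),42))
T=np.array([pix2w(c,u,v,24) for u,v in[(417,180),(482,164),(499,226),(434,243)]]);print('tray',T.mean(0),T.round(0).tolist())
B=np.array([f(p,6) for p in[(36,108),(240,111),(229,315),(22,311)]]);print('board',B.mean(0))
print('side knob proj', w2pix(pickle.load(open('side0.pkl','rb')),[*(R@[0,-126]+o),24]))
```

```text
th 9.42057655204552 o [545.49074818   9.73084024] res [[-0.2, -0.2], [-0.5, 0.2], [0.3, 0.3], [0.4, -0.3]]
hole [546.13989914   6.40916139  54.        ] knobface meas [ 565.88027961 -117.09128083   24.        ] pred [ 566.11446069 -114.56985358] apron [536.16097348  65.96210648]
die [471.78140928 335.65583843  42.        ]
tray [ 436.35392506 -324.17987221   24.        ] [[494.0, -223.0, 24.0], [536.0, -388.0, 24.0], [379.0, -424.0, 24.0], [336.0, -261.0, 24.0]]
board [485.72636586 344.50871258   6.        ]
side knob proj [386.51828056 200.56282307]
```

```bash
cat >> h.py <<'E'
TH=9.4; O=np.array([545.6,8.5])
def sh(x,y): 
    a=np.radians(TH); return O+[x*np.cos(a)-y*np.sin(a), x*np.sin(a)+y*np.cos(a)]
def to(x,y,z,yaw=99.4):
    s=readout.sense(); R=np.array(s['tcp_rot']); p=np.array(s['tool_pos'])
    cur=np.degrees(np.arctan2(R[1,0],R[0,0]))
    print('t',round(s['t'],2),'at',p.round(1),'yaw',cur.round(1),'shift',(R.T@(np.array([x,y,z])-p)/30).round(3),'turn',round((cur-yaw)/6,3),'F',np.round(s['contact_force'],2))
E
python3 -c "
from h import *
to(*sh(0,-170),150); print(sh(0,-170))"
```

```text
t 0.1 at [143.3 530.8 238.2] yaw 164.9 shift [-19.837 -18.463   2.958] turn 10.914 F [-0.05 -0.8  -0.29]
[ 573.36541358 -159.21726747]
```

Call:
servo_tool:
  commands:
    - [1,-1,-0.9,0.1,0.5]
    - [1,-2,-1.9,0.2,1.1]
    - [1,-3,-2.8,0.4,1.7]
    - [1,-4,-3.7,0.6,2.3]
    - [1,-5,-4.6,0.8,2.9]
    - [1,-6,-5.5,0.9,3.5]
    - [1,-7,-6.4,1.0,4.1]
    - [1,-8,-7.3,1.2,4.7]
  force: 40

```text
t: 0.77
tool_pos: [318.6, 255.3, 202.9]
tcp_rot: [[-0.726, 0.688, 0.001], [0.688, 0.726, 0.0], [-0.0, 0.001, -1.0]]
contact_force: [1.6, 1.2, 0.2]
opening: 37.1
grasp_force: 0.0
```

```bash
python3 -c "
from h import *
to(*sh(0,-170),150)"
```

```text
t 0.77 at [318.6 255.3 202.9] yaw 136.5 shift [-15.668  -4.183   1.764] turn 6.187 F [1.63 1.23 0.22]
```

Call:
servo_tool:
  commands:
    - [1,-1.3,-0.35,0.1,0.5]
    - [1,-2.6,-0.7,0.2,1.1]
    - [1,-3.9,-1.05,0.4,1.7]
    - [1,-5.2,-1.4,0.6,2.3]
    - [1,-6.5,-1.7,0.8,2.9]
    - [1,-7.8,-2.1,0.9,3.5]
    - [1,-9.1,-2.4,1.0,4.1]
    - [1,-10.4,-2.8,1.2,4.7]

```text
t: 1.43
tool_pos: [488.3, -20.2, 166.7]
tcp_rot: [[-0.314, 0.949, 0.0], [0.949, 0.314, 0.0], [-0.0, 0.0, -1.0]]
contact_force: [0.4, 1.4, -0.6]
opening: 0.7
grasp_force: 0.0
```

```bash
python3 -c "
from h import *
to(*sh(0,-170),100)"
```

```text
t 1.43 at [488.3 -20.2 166.7] yaw 108.3 shift [-5.291  1.238  2.225] turn 1.481 F [ 0.36  1.45 -0.6 ]
```

Call:
servo_tool:
  commands:
    - [1,-1.1,0.2,0.3,0.3]
    - [1,-2.2,0.5,0.8,0.6]
    - [1,-3.3,0.7,1.2,0.9]
    - [1,-4.2,0.9,1.6,1.2]
    - [1,-4.8,1.1,1.9,1.4]
    - [1,-5.1,1.2,2.1,1.4]
    - [1,-5.2,1.2,2.2,1.4]
    - [1,-5.2,1.2,2.2,1.4]

```text
t: 2.1
tool_pos: [570.5, -154.5, 100.0]
tcp_rot: [[-0.176, 0.984, -0.002], [0.984, 0.176, 0.001], [0.001, -0.001, -1.0]]
contact_force: [-0.4, 0.2, 0.2]
opening: 0.0
grasp_force: 0.0
```

```bash
python3 -c "
from h import *
to(*sh(0,-165),14)"
```

```text
t 2.1 at [ 570.5 -154.5  100. ] yaw 100.1 shift [-0.009  0.071  2.867] turn 0.119 F [-0.36  0.19  0.22]
```

Call:
servo_tool:
  commands:
    - [1,0,0.07,0.6,0.1]
    - [1,0,0.07,1.2,0.1]
    - [1,0,0.07,1.8,0.1]
    - [1,0,0.07,2.3,0.1]
    - [1,0,0.07,2.6,0.1]
    - [1,0,0.07,2.8,0.1]
    - [1,0,0.07,2.85,0.1]
    - [1,0,0.07,2.85,0.1]

```text
t: 2.77
tool_pos: [573.1, -154.1, 15.7]
tcp_rot: [[-0.165, 0.986, 0.0], [0.986, 0.165, -0.0], [-0.0, 0.0, -1.0]]
contact_force: [0.0, -0.2, 0.4]
opening: 0.4
grasp_force: 0.0
```

```bash
python3 -c "
from h import *
to(*sh(0,-77),14)
c=optics.read_camera('side'); cv2.imwrite('pics/s1.png',cv2.resize(c['img'][120:270,280:480],None,fx=4,fy=4,interpolation=2)[:600])
"
```

```text
t 2.77 at [ 573.1 -154.1   15.7] yaw 99.5 shift [ 2.93  -0.015  0.057] turn 0.02 F [ 0.05 -0.25  0.37]
```

View pics/s1.png

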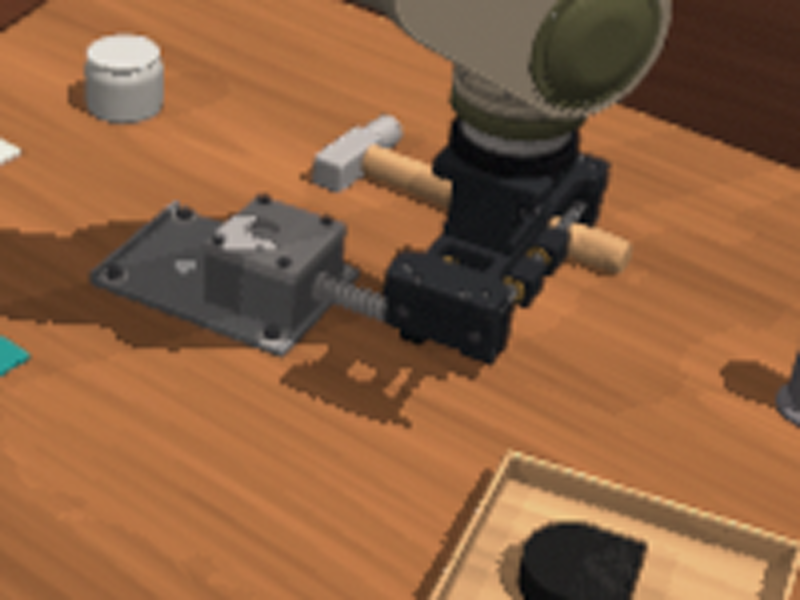

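The side view shows the shut fingers behind the knob at about (400,320) and clear of everything, so I'll push.

Call:
servo_tool:
  commands:
    - [1,0.4,0,0,0]
    - [1,0.8,0,0,0]
    - [1,1.1,0,0,0]
    - [1,1.4,0,0,0]
    - [1,1.7,0,0,0]
    - [1,2.0,0,0,0]
    - [1,2.25,0,0,0]
    - [1,2.4,0,0,0]

```text
t: 3.48
tool_pos: [561.3, -83.0, 15.8]
tcp_rot: [[-0.166, 0.986, 0.001], [0.986, 0.166, -0.002], [-0.002, 0.001, -1.0]]
contact_force: [-0.6, -8.8, -0.6]
opening: 0.1
grasp_force: 4.0
```

```bash
python3 -c "
from h import *
to(*sh(0,-77),14)"
```

```text
t 3.48 at [561.3 -83.   15.8] yaw 99.6 shift [ 0.529 -0.017  0.059] turn 0.026 F [-0.62 -8.76 -0.62]
```

Call:
servo_tool:
  commands:
    - [1,0.1,0,0,0]
    - [1,0.2,0,0,0]
    - [1,0.3,0,0,0]
    - [1,0.36,0,0,0]
    - [1,0.42,0,0,0]
    - [1,0.46,0,0,0]
    - [1,0.5,0,0,0]
    - [1,0.5,0,0,0]

```text
t: 4.15
tool_pos: [559.0, -68.9, 15.8]
tcp_rot: [[-0.166, 0.986, 0.001], [0.986, 0.166, -0.002], [-0.003, 0.001, -1.0]]
contact_force: [-0.7, -7.5, 0.1]
opening: 0.5
grasp_force: 3.6
```

```bash
python3 -c "
from h import *
to(*sh(0,-77),14)"
```

```text
t 4.15 at [559.  -68.9  15.8] yaw 99.5 shift [ 0.05  -0.019  0.061] turn 0.022 F [-0.74 -7.52  0.08]
```

Not yet at the stop, so I'll creep on until the force rises.

Call:
servo_tool:
  commands:
    - [1,0.04,0,0,0]
    - [1,0.08,0,0,0]
    - [1,0.1,0,0,0]
    - [1,0.12,0,0,0]
    - [1,0.14,0,0,0]
    - [1,0.15,0,0,0]
    - [1,0.15,0,0,0]
    - [1,0.15,0,0,0]

```text
t: 4.82
tool_pos: [558.9, -67.9, 16.0]
tcp_rot: [[-0.166, 0.986, 0.003], [0.986, 0.166, -0.008], [-0.008, 0.002, -1.0]]
contact_force: [-0.6, -25.8, -3.3]
opening: 0.2
grasp_force: 12.9
```

That's the stop (26 N). I'll back off and let it spring back.

Call:
servo_tool:
  commands:
    - [1,-0.3,0,0,0]
    - [1,-0.7,0,0,0]
    - [1,-1.1,0,0,0]
    - [1,-1.5,0,0,0]
    - [1,-1.9,0,0,0]
    - [1,-2.3,0,0,0]
    - [1,-2.7,0,0,0]
    - [1,-3,0,0,0]

```text
t: 5.48
tool_pos: [572.9, -154.0, 15.0]
tcp_rot: [[-0.164, 0.986, -0.0], [0.986, 0.164, 0.0], [0.001, -0.0, -1.0]]
contact_force: [-0.4, -0.1, 1.2]
opening: 0.4
grasp_force: 0.0
```

Call:
servo_tool:
  commands:
    - [-1,-0.1,0,-0.5,0]
    - [-1,-0.1,0,-1.2,0]
    - [-1,-0.1,0,-2.2,0]
    - [-1,-0.1,0,-3.2,0]
    - [-1,0,0,-4,0]
    - [-1,0.8,0,-4.3,0]
    - [-1,1.9,0,-4.4,0]
    - [-1,3,0,-4.4,0]

```text
t: 6.15
tool_pos: [558.0, -63.8, 148.2]
tcp_rot: [[-0.163, 0.987, 0.002], [0.987, 0.163, -0.0], [-0.0, 0.002, -1.0]]
contact_force: [0.7, 0.3, -0.5]
opening: 51.6
grasp_force: 0.0
```

```bash
python3 -c "
from h import *
to(*sh(0,57),120); print(sh(0,57))
c=optics.read_camera('side'); cv2.imwrite('pics/s2.png',cv2.resize(c['img'][120:270,280:480],None,fx=4,fy=4,interpolation=2)[:600])
import pickle; pickle.dump(c,open('s2.pkl','wb'))
"
```

```text
t 6.15 at [558.  -63.8 148.2] yaw 99.4 shift [ 4.345 -0.016  0.938] turn 0.0 F [ 0.73  0.32 -0.49]
[536.29042015  64.73461321]
```

View pics/s2.png

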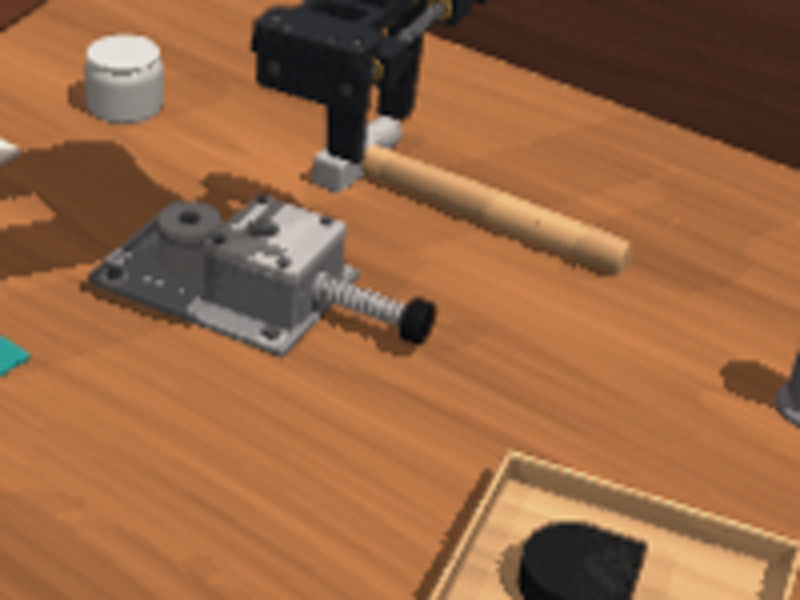

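The die stands upright on the apron, with its top hole at crop (190,216). The knob at (418,320) has sprung back. I'll locate the die.

```bash
python3 -c "
from h import *
import pickle
c=pickle.load(open('s2.pkl','rb'));p=pix2w(c,280+190/4-.4,120+216/4-.4,42);print(p)
a=np.radians(TH);print(np.array([[np.cos(a),np.sin(a)],[-np.sin(a),np.cos(a)]])@(p[:2]-O))
to(*p[:2],70)"
```

```text
[537.90627061  67.2487882   42.        ]
[ 2.00478313 59.21650472]
t 6.2 at [556.3 -58.1 147.7] yaw 99.6 shift [4.217 0.095 2.601] turn 0.039 F [-0.95  5.14 -0.23]
```

Call:
servo_tool:
  commands:
    - [-1,0.8,0.02,0.1,0]
    - [-1,1.8,0.04,0.3,0]
    - [-1,2.8,0.05,0.6,0]
    - [-1,3.6,0.06,0.9,0]
    - [-1,4.0,0.06,1.2,0]
    - [-1,4.15,0.06,1.4,0]
    - [-1,4.15,0.06,1.5,0]
    - [-1,4.15,0.06,1.5,0]

```text
t: 6.87
tool_pos: [539.4, 58.0, 101.6]
tcp_rot: [[-0.164, 0.986, -0.001], [0.986, 0.164, -0.0], [0.0, -0.001, -1.0]]
contact_force: [-1.0, 0.7, -0.4]
opening: 88.2
grasp_force: 0.0
```

```bash
python3 -c "
from h import *
to(*sh(1,58),11)
"
```

```text
t 6.87 at [539.4  58.  101.6] yaw 99.5 shift [ 0.27  -0.028  3.019] turn 0.01 F [-1.05  0.74 -0.4 ]
```

Call:
servo_tool:
  commands:
    - [-1,0.27,-0.03,0.5,0]
    - [-1,0.27,-0.03,1.2,0]
    - [-1,0.27,-0.03,1.8,0]
    - [-1,0.27,-0.03,2.3,0]
    - [-1,0.27,-0.03,2.7,0]
    - [-1,0.27,-0.03,2.9,0]
    - [-1,0.27,-0.03,3.0,0]
    - [-1,0.27,-0.03,3.0,0]

```text
t: 7.53
tool_pos: [537.3, 66.1, 12.2]
tcp_rot: [[-0.164, 0.986, -0.0], [0.986, 0.164, -0.0], [-0.0, -0.0, -1.0]]
contact_force: [0.2, -0.1, -0.4]
opening: 88.0
grasp_force: 0.0
```

Call:
servo_tool:
  commands:
    - [1,0,0,0,0]
    - [1,0,0,0,0]
    - [1,0,0,0,0]
    - [1,0,0,0,0]
    - [1,0,0,0,0]
    - [1,0,0,0,0]
    - [1,0,0,0,0]
    - [1,0,0,0,0]
  force: 25

```text
t: 8.2
tool_pos: [536.8, 66.8, 12.3]
tcp_rot: [[-0.165, 0.986, -0.0], [0.986, 0.165, -0.0], [0.0, -0.0, -1.0]]
contact_force: [-0.7, 0.6, 1.7]
opening: 43.2
grasp_force: 25.0
```

Gripped at 43 mm. Now I'll lift and weigh it.

Call:
servo_tool:
  commands:
    - [1,0,0,-0.2,0]
    - [1,0,0,-0.6,0]
    - [1,0,0,-1.0,0]
    - [1,0,0,-1.3,0]
    - [1,0,0,-1.5,0]
    - [1,0,0,-1.5,0]
    - [1,0,0,-1.5,0]
    - [1,0,0,-1.5,0]

```text
t: 8.87
tool_pos: [536.7, 66.8, 56.8]
tcp_rot: [[-0.165, 0.986, -0.001], [0.986, 0.165, 0.0], [0.0, -0.001, -1.0]]
contact_force: [0.5, 0.0, -2.1]
opening: 43.3
grasp_force: 25.0
```

Call:
servo_tool:
  commands:
    - [1,0,0,0,0]
    - [1,0,0,0,0]
    - [1,0,0,0,0]
    - [1,0,0,0,0]
    - [1,0,0,0,0]
    - [1,0,0,0,0]
    - [1,0,0,0,0]
    - [1,0,0,0,0]

```text
t: 9.53
tool_pos: [537.0, 66.8, 57.3]
tcp_rot: [[-0.165, 0.986, -0.0], [0.986, 0.165, 0.0], [0.0, -0.0, -1.0]]
contact_force: [0.2, 0.1, -0.3]
opening: 43.5
grasp_force: 25.0
```

Call:
servo_tool:
  commands:
    - [1,0,0,0,0]
    - [1,0,0,0,0]
    - [1,0,0,0,0]
    - [1,0,0,0,0]
    - [1,0,0,0,0]
    - [1,0,0,0,0]
    - [1,0,0,0,0]
    - [1,0,0,0,0]

```text
t: 10.2
tool_pos: [537.0, 66.8, 57.2]
tcp_rot: [[-0.165, 0.986, -0.0], [0.986, 0.165, 0.0], [0.0, -0.0, -1.0]]
contact_force: [-0.2, -0.1, -1.8]
opening: 43.6
grasp_force: 25.0
```

```bash
python3 -c "
from h import *
F=[]
for i in range(10):
    optics.read_camera('top'); s=readout.sense(); F.append(s['contact_force'][2])
print(np.round(F,1),np.mean(F)); print(np.round(s['joint_efforts'],2)); to(537,66.8,12.3)"
```

```text
[-1.1 -1.7 -1.5 -1.4 -0.7 -2.2 -2.5 -1.8 -2.  -1.3] -1.612909500614433
[-0.000e+00 -4.755e+01 -1.632e+01  6.000e-02  3.000e-02 -0.000e+00]
t 10.7 at [537.   66.8  57.2] yaw 99.5 shift [-1.000e-03 -1.000e-03  1.498e+00] turn 0.015 F [ 0.31 -0.35 -1.28]
```

At about 1.6 N this is the aluminium one. I'll stand it back gently where it came from.

Call:
servo_tool:
  commands:
    - [1,0,0,0.3,0]
    - [1,0,0,0.6,0]
    - [1,0,0,0.9,0]
    - [1,0,0,1.1,0]
    - [1,0,0,1.25,0]
    - [1,0,0,1.35,0]
    - [1,0,0,1.4,0]
    - [1,0,0,1.43,0]

```text
t: 11.37
tool_pos: [537.1, 66.8, 14.2]
tcp_rot: [[-0.165, 0.986, -0.0], [0.986, 0.165, -0.0], [-0.0, -0.0, -1.0]]
contact_force: [0.3, 0.1, -1.7]
opening: 43.2
grasp_force: 25.0
```

Call:
servo_tool:
  commands:
    - [1,0,0,0.02,0]
    - [1,0,0,0.04,0]
    - [1,0,0,0.06,0]
    - [1,0,0,0.07,0]
    - [1,0,0,0.07,0]
    - [1,0,0,0.07,0]
    - [1,0,0,0.07,0]
    - [1,0,0,0.07,0]

```text
t: 12.03
tool_pos: [537.1, 66.8, 12.4]
tcp_rot: [[-0.165, 0.986, 0.0], [0.986, 0.165, -0.0], [-0.0, 0.0, -1.0]]
contact_force: [0.9, 0.0, -0.5]
opening: 43.6
grasp_force: 25.0
```

Set down. I'll open slowly and rise.

Call:
servo_tool:
  commands:
    - [0.0,0,0,0,0]
    - [-0.1,0,0,0,0]
    - [-0.3,0,0,0,0]
    - [-0.5,0,0,0,0]
    - [-0.8,0,0,0,0]
    - [-1,0,0,0,0]
    - [-1,0,0,0,0]
    - [-1,0,0,0,0]

```text
t: 12.7
tool_pos: [537.0, 66.8, 12.3]
tcp_rot: [[-0.165, 0.986, 0.0], [0.986, 0.165, -0.0], [-0.0, 0.0, -1.0]]
contact_force: [-0.6, -0.7, -0.4]
opening: 86.1
grasp_force: 0.0
```

Call:
servo_tool:
  commands:
    - [-1,0,0,-0.3,0]
    - [-1,0,0,-0.9,0]
    - [-1,0,0,-1.6,0]
    - [-1,0,0,-2.3,0]
    - [-1,0,0,-3.0,0]
    - [-1,0,0,-3.6,0]
    - [-1,0,0,-3.9,0]
    - [-1,0,0,-3.9,0]

```text
t: 13.37
tool_pos: [537.8, 66.8, 131.4]
tcp_rot: [[-0.165, 0.986, 0.004], [0.986, 0.165, -0.0], [-0.001, 0.004, -1.0]]
contact_force: [0.2, 0.1, -0.9]
opening: 88.1
grasp_force: 0.0
```

```bash
python3 -c "
from h import *
to(471.8,335.7,100)"
```

```text
t 13.37 at [537.8  66.8 131.4] yaw 99.5 shift [ 9.205 -0.696  1.035] turn 0.014 F [ 0.2   0.07 -0.85]
```

Call:
servo_tool:
  commands:
    - [-1,0.8,0,0,0]
    - [-1,1.9,-0.1,0,0]
    - [-1,3.1,-0.2,0,0]
    - [-1,4.4,-0.3,0.1,0]
    - [-1,5.7,-0.4,0.2,0]
    - [-1,7.0,-0.5,0.4,0]
    - [-1,8.2,-0.6,0.6,0]
    - [-1,9.0,-0.7,0.7,0]

```text
t: 14.03
tool_pos: [469.9, 332.2, 106.4]
tcp_rot: [[-0.167, 0.986, -0.003], [0.986, 0.167, -0.001], [-0.0, -0.003, -1.0]]
contact_force: [-1.4, 0.5, 0.2]
opening: 88.2
grasp_force: 0.0
```

Call:
servo_tool:
  commands:
    - [-1,0.1,0,0,0]
    - [-1,0.2,0,0.1,0]
    - [-1,0.2,0,0.2,0]
    - [-1,0.2,0,0.2,0]
    - [-1,0.2,0,0.2,0]
    - [-1,0.2,0,0.2,0]
    - [-1,0.2,0,0.2,0]
    - [-1,0.2,0,0.2,0]

```text
t: 14.7
tool_pos: [471.1, 335.2, 102.4]
tcp_rot: [[-0.164, 0.986, 0.0], [0.986, 0.164, 0.0], [0.0, 0.0, -1.0]]
contact_force: [0.1, -0.1, -0.3]
opening: 88.1
grasp_force: 0.0
```

```bash
python3 -c "
from h import *
to(471.8,335.7,12.5)
c=optics.read_camera('side'); cv2.imwrite('pics/s3.png',cv2.resize(c['img'][90:240,200:400],None,fx=4,fy=4,interpolation=2)[:600])
import pickle; pickle.dump(c,open('s3.pkl','wb'));print(w2pix(c,[471.8,335.7,42]))
"
```

```text
t 14.7 at [471.1 335.2 102.4] yaw 99.4 shift [0.013 0.026 2.998] turn 0.007 F [ 0.07 -0.12 -0.31]
[246.45613329 150.09092252]
```

View pics/s3.png

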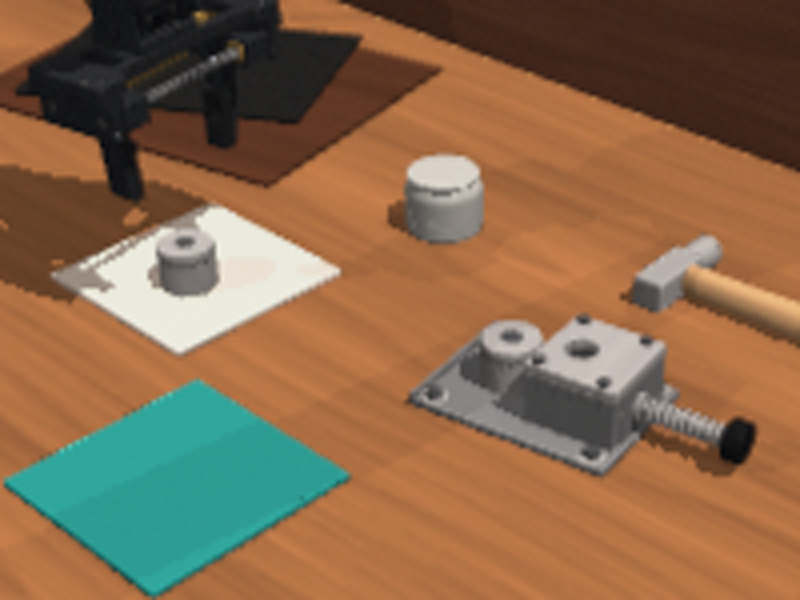

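The light die stands upright on the apron at (505,355). The board die's top hole is at crop (186,242), which agrees with the prediction (186,240). I'll descend and grip.

Call:
servo_tool:
  commands:
    - [-1,0,0.02,0.5,0]
    - [-1,0,0.02,1.2,0]
    - [-1,0,0.02,1.8,0]
    - [-1,0,0.02,2.3,0]
    - [-1,0,0.02,2.7,0]
    - [-1,0,0.02,2.9,0]
    - [-1,0,0.02,3.0,0]
    - [-1,0,0.02,3.0,0]

```text
t: 15.42
tool_pos: [471.4, 335.6, 12.1]
tcp_rot: [[-0.165, 0.986, -0.0], [0.986, 0.165, -0.0], [-0.0, -0.0, -1.0]]
contact_force: [-0.2, 0.1, -0.1]
opening: 88.4
grasp_force: 0.0
```

Call:
servo_tool:
  commands:
    - [1,0,0,0,0]
    - [1,0,0,0,0]
    - [1,0,0,0,0]
    - [1,0,0,0,0]
    - [1,0,0,0,0]
    - [1,0,0,0,0]
    - [1,0,0,0,0]
    - [1,0,0,0,0]
  force: 40

```text
t: 16.08
tool_pos: [470.9, 335.6, 12.3]
tcp_rot: [[-0.165, 0.986, -0.001], [0.986, 0.165, -0.0], [-0.0, -0.001, -1.0]]
contact_force: [-2.6, -0.3, 2.4]
opening: 43.2
grasp_force: 40.0
```

Call:
servo_tool:
  commands:
    - [1,0,0,-0.2,0]
    - [1,0,0,-0.6,0]
    - [1,0,0,-1.0,0]
    - [1,0,0,-1.3,0]
    - [1,0,0,-1.5,0]
    - [1,0,0,-1.5,0]
    - [1,0,0,-1.5,0]
    - [1,0,0,-1.5,0]

```text
t: 16.75
tool_pos: [471.1, 335.5, 56.6]
tcp_rot: [[-0.165, 0.986, -0.001], [0.986, 0.165, -0.0], [-0.0, -0.001, -1.0]]
contact_force: [0.1, -0.5, -4.4]
opening: 43.1
grasp_force: 40.0
```

```bash
python3 -c "
from h import *
F=[]
for i in range(12):
    optics.read_camera('top'); s=readout.sense(); F.append(s['contact_force'][2])
print(np.round(F,1),np.mean(F)); to(471,335,300)"
```

```text
[-3.6 -4.7 -5.8 -4.  -4.1 -4.2 -5.3 -4.4 -4.8 -4.6 -3.8 -4.1] -4.456726324911471
t 17.35 at [471.4 335.7  57.2] yaw 99.5 shift [-0.02  -0.017 -8.093] turn 0.014 F [ 0.65  0.09 -4.11]
```

4.5 N, so this is the steel die. I'll carry it to the tray.

Call:
servo_tool:
  commands:
    - [1,0,0,-0.4,0]
    - [1,0,0,-1.0,0]
    - [1,0,0,-1.8,0]
    - [1,0,0,-2.6,0]
    - [1,0,0,-3.3,0]
    - [1,-0.2,0,-3.8,0]
    - [1,-0.7,0,-4.0,0]
    - [1,-1.4,0,-4.0,0]

```text
t: 18.02
tool_pos: [478.6, 294.9, 179.0]
tcp_rot: [[-0.167, 0.986, 0.003], [0.986, 0.167, 0.002], [0.001, 0.003, -1.0]]
contact_force: [-0.4, 0.6, -4.9]
opening: 43.4
grasp_force: 40.0
```

```bash
python3 -c "
from h import *
to(436.3,-324,176.5)"
```

```text
t 18.02 at [478.6 294.9 179. ] yaw 99.6 shift [-20.107  -4.829   0.049] turn 0.033 F [-0.44  0.55 -4.92]
```

Call:
servo_tool:
  commands:
    - [1,-0.9,-0.2,0,0]
    - [1,-1.9,-0.45,0,0]
    - [1,-2.9,-0.7,0,0]
    - [1,-3.9,-0.95,0,0]
    - [1,-4.9,-1.2,0,0]
    - [1,-5.9,-1.4,0,0]
    - [1,-6.9,-1.65,0,0]
    - [1,-7.9,-1.9,0,0]

```text
t: 18.68
tool_pos: [460.7, 49.7, 177.4]
tcp_rot: [[-0.165, 0.986, 0.0], [0.986, 0.165, -0.0], [-0.0, 0.0, -1.0]]
contact_force: [0.8, 0.3, -4.0]
opening: 43.1
grasp_force: 40.0
```

Call:
servo_tool:
  commands:
    - [1,-1.0,-0.24,0,0]
    - [1,-2.0,-0.48,0,0]
    - [1,-3.0,-0.72,0,0]
    - [1,-4.0,-0.96,0,0]
    - [1,-5.0,-1.2,0,0]
    - [1,-6.0,-1.44,0,0]
    - [1,-7.0,-1.68,0,0]
    - [1,-7.9,-1.9,0,0]

```text
t: 19.35
tool_pos: [443.6, -193.8, 177.4]
tcp_rot: [[-0.164, 0.986, 0.0], [0.986, 0.164, -0.0], [-0.0, 0.0, -1.0]]
contact_force: [-0.1, -0.0, -4.9]
opening: 43.1
grasp_force: 40.0
```

```bash
python3 -c "
from h import *
to(436.3,-324,176.5)"
```

```text
t 19.35 at [ 443.6 -193.8  177.4] yaw 99.5 shift [-4.24  -0.951  0.031] turn 0.009 F [-0.07 -0.04 -4.9 ]
```

Call:
servo_tool:
  commands:
    - [1,-0.9,-0.2,0,0]
    - [1,-1.7,-0.4,0,0]
    - [1,-2.4,-0.55,0,0]
    - [1,-3.0,-0.7,0,0]
    - [1,-3.5,-0.8,0,0]
    - [1,-3.8,-0.88,0.03,0]
    - [1,-4.0,-0.92,0.03,0]
    - [1,-4.1,-0.95,0.03,0]

```text
t: 20.02
tool_pos: [436.1, -318.3, 176.2]
tcp_rot: [[-0.165, 0.986, -0.0], [0.986, 0.165, 0.0], [0.0, -0.0, -1.0]]
contact_force: [0.1, 0.9, -5.5]
opening: 43.3
grasp_force: 40.0
```

Call:
servo_tool:
  commands:
    - [1,0,0,0,0]
    - [1,0,0,0,0]
    - [1,0,0,0,0]
    - [1,0,0,0,0]
    - [1,0,0,0,0]
    - [1,0,0,0,0]
    - [1,0,0,0,0]
    - [1,0,0,0,0]

```text
t: 20.68
tool_pos: [436.2, -318.0, 176.4]
tcp_rot: [[-0.165, 0.986, -0.0], [0.986, 0.165, -0.0], [-0.0, -0.0, -1.0]]
contact_force: [-0.5, 0.2, -4.9]
opening: 42.9
grasp_force: 40.0
```

```bash
python3 -c "
from h import *
to(436.3,-324,176.5)
c=pic('side','s4.png')
"
```

```text
t 20.68 at [ 436.2 -318.   176.4] yaw 99.5 shift [-0.198 -0.029 -0.005] turn 0.015 F [-0.54  0.21 -4.92]
```

View pics/s4.png

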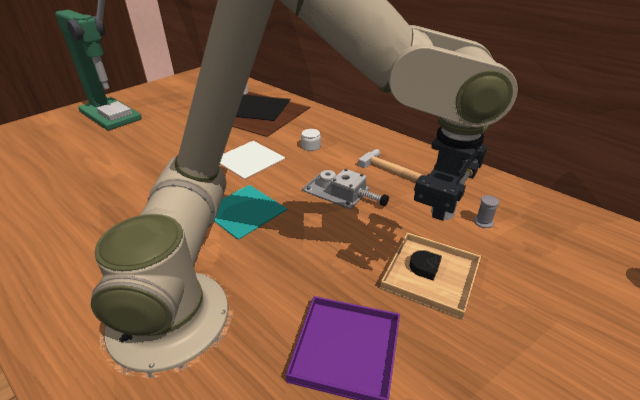

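The steel die is held upright at (443,210) above the tray. The light die stands on the apron at (327,178), and the bystanders are untouched. One last 6 mm correction, then I'll hold.

Call:
servo_tool:
  commands:
    - [1,-0.05,0,0,0]
    - [1,-0.1,0,0,0]
    - [1,-0.15,-0.02,0,0]
    - [1,-0.2,-0.03,0,0]
    - [1,-0.2,-0.03,0,0]
    - [1,-0.2,-0.03,0,0]
    - [1,-0.2,-0.03,0,0]
    - [1,-0.2,-0.03,0,0]

```text
t: 21.4
tool_pos: [436.3, -324.1, 176.4]
tcp_rot: [[-0.165, 0.986, -0.0], [0.986, 0.165, 0.0], [0.0, -0.0, -1.0]]
contact_force: [0.0, -0.6, -4.6]
opening: 43.0
grasp_force: 40.0
```

Call:
servo_tool:
  commands:
    - [1,0,0,0,0]
    - [1,0,0,0,0]
    - [1,0,0,0,0]
    - [1,0,0,0,0]
    - [1,0,0,0,0]
    - [1,0,0,0,0]
    - [1,0,0,0,0]
    - [1,0,0,0,0]

```text
t: 22.07
tool_pos: [436.3, -324.1, 176.4]
tcp_rot: [[-0.165, 0.986, 0.0], [0.986, 0.165, -0.0], [-0.0, 0.0, -1.0]]
contact_force: [0.0, 0.4, -3.5]
opening: 43.2
grasp_force: 40.0
```

```bash
python3 -c "
from h import *
to(436.3,-324,176.5); print(arm.finish_job())"
```

```text
t 22.07 at [ 436.3 -324.1  176.4] yaw 99.5 shift [ 0.004  0.002 -0.005] turn 0.014 F [ 0.    0.4  -3.54]
the job is handed in; nothing more can be done
None
```

I handed the job in at 22 s: the steel die (about 4.5 N, from the board) is held upright over the middle of the wooden tray with its underside about 170 mm above the bench, and the aluminium die (about 1.6 N) stands upright back on the apron.

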